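Tighten the last wing nut of a casting pressure pot

TASK

The lid of the small pressure pot for resin casting is held by four wing nuts; three are tight and the fourth, the one standing between the pressure gauge and the small relief valve, is still loose. Turn that nut clockwise until you feel it firmly hand-tight on its washer, but do not force it, then let go. There is little room around it: do not knock the gauge, the relief valve or the pipe fittings on the lid, and leave the other things on the bench where they are.

Things in the scene. Friction and masses are not known exactly. Their poses are not given: they have to be found in the camera images.
- pot: Round steel pressure pot with aluminium lid, fixed. Origin: centre of its underside on the bench; z up. Lid: disc of diameter 250, its top 118 above the bench. Four studs with steel wing nuts stand 105 from the pot's z axis: the loose nut at its -x side, three tight ones (part of the pot) at +x, +y, -y, 39 high on the lid. All fittings below stand on the lid and turn with the pot.
- nut: Loose wing nut, upright axis. Origin: on the axis at its underside, 4 to 6 mm above the lid. Wings along its own +x and -x (half a turn looks the same), span 70: flat blades 6 thick (along y), their tops 36 above the underside. Boss in the middle: radius 12.5, 16 high; stud end at most 6 above it. Clockwise from above tightens and lowers it, by only 1.75 mm a turn, so height does not show tightness.
- nut_wing (a point): Middle of the +x wing's round lobe: 23.5 from the axis, 24.5 above its underside; lobe radius 11.5. Feel: loose, it turns at 0.18 N m (7 N pushed 25 mm from the axis) for an unknown 0.3 to 0.6 turn; on the washer this soon is 0.33 and climbs by 0.6 N m per rad. Firm: 0.45 to 0.6 N m moving (18 to 24 N at 25 mm; stopped it reads lower, about 0.3); 1.2 is forcing it. Let go, it eases back a little.
- washer: Dished washer on the lid under the loose nut, round its stud: diameter 36, 4 high; origin: centre of its underside, on the lid. Once the nut is down it grips this washer and drags it round a little as it tightens.
- gauge: Pressure gauge on the lid at (-66, 66) in the pot's frame, 77 from the nut's axis: upright round dial of diameter 50, 24 thick, facing the pot's -x, centre 42 and top 67 above the lid, on a brass foot of radius 12.5. Origin: at the lid under the dial; z up.
- relief: Slim brass relief valve on the lid at (-73, -58) in the pot's frame, 66 from the nut's axis: foot radius 12.5, barrel radius 9 to 36 above the lid, pin to 48, thin pull ring to 65. Origin: at the lid; z up.
- manifold: Pipe tower at the lid's centre, 105 from the nut's axis: pipe radius 10; cross pipe 46 above the lid along the pot's y, from -57 to +64; flat valve lever at y -42, x -7 to 51, 73 up; regulator of radius 23 from 76 to 112 above the lid; knob of radius 17 up to 136. In the way of a gripper body turned lengthwise towards it. Origin: at the lid; z up.
- mallet_mid (a point): Wooden mallet lying on the bench, 260 long with its 90 mm head; point in the middle of the handle. A bystander.
- tray_mid (a point): Open grey mould tray, 150 x 200 x 40 high; point at its centre, half-way up. A bystander.
- jar_mid (a point): Small screw-top jar, diameter 72, 85 high; point at its centre, half-way up. A bystander.
- case_mid (a point): Flat brown leather-covered tool case, 100 x 150 x 32 high; point at its centre, half-way up. A bystander.

How it is judged:
By the outcome, as a careful person would: the job done as asked, in the order asked, and still so for the second after the job is handed in, with the robot touching nothing.
It also fails if it takes over 54 s, if anything falls off the work surface, if the arm or the gripper's body presses on something with over 40 N, if the wrist force passes 120 N, or if a joint passes its speed limit or range.

ROBOT

A 7-joint arm with a two-finger parallel gripper is mounted at the origin on the work surface. World frame = base frame: x ahead of the robot, y to its left, z up, the work surface at z = 0. Lengths are in m, angles in degrees, forces in N, time in s.
With the tool pointing down it reaches from about 0.425 to 0.95 m from the base axis. Payload 16.7 kg.
Tool frame: the origin (TCP) lies midway between the tips of the shut fingers; the grasp point (between the pads) lies 19 mm behind it (hold_point_z is the distance from the TCP to the grasp point, in m); z points along the fingers, y is the line along which they close (so a half turn about z gives the same grasp; the last joint's range is limited). The gripper opens to 94 mm and grips with 3 to 60 N. Pads are 16 mm wide; open, the fingers measure 119 mm over their backs; the gripper's body (75 mm by 177 mm) begins 78 mm behind the grasp point.
Start: joints at [63.111, 24.414, 4.234, 92.017, -1.954, 63.644, -3.845], TCP at [0.212, -0.641, 0.205] pointing down, gripper open.
Joint ranges: [-163.25, 163.25], [-28.42, 122.38], [-70.27, 78.77], [12.13, 141.07], [-58.53, 238.53], [9.26, 117.41], [-156.51, 156.51]. Speed limits (degrees/s): [108.29, 108.29, 136.94, 136.94, 172.46, 172.46, 172.46].

INTERFACE

Orientations are given as [roll, pitch, yaw] about the fixed x, y, z axes, in that order (R = Rz(yaw) Ry(pitch) Rx(roll)).
In Python, from bench import read_state, read_camera, camera_info, close_job, hold_point_z gives the robot as it stands.
- The arm moves only by the tool jog_arm, never from a script. Its argument "commands" is a list of rows, each an object of numbers: "jaw": the closure, from -1 (fully open) to 1 (shut); "dx", "dy", "dz": the shift along the tool's x, y, z in m; "twist": the turn about the tool's z in rad. A call has 1 to 5 rows; each row shifts and turns the commanded pose from where the row before left it, along the tool's axes as they then stand; what a row does not reach is not made up. A row lasts 1/10 s, in which the tool goes at most 50 mm and 8.59 degrees, less where a joint would pass 70% of its speed; a pose out of reach is approached as far as the arm can. A call with a gripper value outside its range is refused whole. The fingers move at their own pace and stop on an object; "grip_force" is the grip in N (left out, the last holds). Time passes only in rows, so rows that do not move let the fingers close. It gives the time, the measured TCP pose, the force, the opening and the grip force at its end, in the units of the state.
- read_state(): the state, without advancing time (a new reading comes with each control period).
- read_camera(name): name is "scene" or "top" or "wrist"; returns the picture (480x640x3 uint8, red, green, blue); there is no depth.
- camera_info(name): a dict with "camera_matrix" (3x3 intrinsics, pixels), "dist_coeffs" ([k1, k2, p1, p2, k3] as OpenCV has them; the pictures are not rectified), "rvec" (rotation vector, rad) and "tvec" (3), from world to camera coordinates, as OpenCV has them; the wrist camera has in their place "T_tool_cam" (4x4, takes a point from camera to tool coordinates, whose origin is the TCP and whose axes are the flange's). Camera axes: x right, y down, z forward; pixel columns grow to the right and rows downward; lengths in m; the calibration is good to about 2 mm. A picture is of the moment at which its call begins: read the wrist's pose just before it. camera_info takes no time and is no camera call.
- close_job(): hands the job in; it is judged then, once.
The state is a dict: "clock": time; "qpos": joint angles; "joint_velocities": joint speeds; "tau": joint torques, N m; "eef_pos": TCP position; "tcp_rot": TCP orientation; "contact_force": force on the tool from outside, world axes, zero at the start; "moment": the same for the moment, N m; "finger_gap": opening from 0.0 (shut) to 1.0 (fully open); "grip_force": force on a finger pad.
Only numpy, scipy, OpenCV 4.12 (cv2) and the standard library are available. Lean on these libraries where they do the work, as an engineer would, in place of code of your own. Each camera call takes 0.05 s, during which the arm holds its last target. There are 200 camera calls.

## Working session

There is one attempt and no reset: what is moved stays moved. The work goes in short steps, Python scripts to look and compute and a tool call to move; the robot and the scene stay as the last step left them, time stands still between calls to the robot, and variables do not carry over. Pictures are saved under pics/ and viewed, at most 10 in all, crops included, and the job is handed in when it is done.

Besides the shell and the picture viewer there is one more tool, called after "Call:" by a JSON object that holds its "method" and its "body". jog_arm: Moves the arm, as the interface text tells. Its arguments: {"type":"object","properties":{"commands":{"type":"array"},"grip_force":{"type":"number"}},"required":["commands"]}

```bash
mkdir -p pics
python3 - <<'E'
from bench import *
import cv2,numpy as np
for n in ("scene","top"):
    im=read_camera(n); cv2.imwrite(f"pics/{n}0.png",im[:,:,::-1])
    i=camera_info(n);print(n,i)
print(camera_info("wrist"),hold_point_z)
s=read_state();print(s)
E
```

```text
scene {'camera_matrix': array([[491.3158782 ,   0.        , 316.66640822],
       [  0.        , 491.3158782 , 237.50534005],
       [  0.        ,   0.        ,   1.        ]]), 'dist_coeffs': array([-0.06867056,  0.        ,  0.        ,  0.        ,  0.        ]), 'rvec': array([ 1.20045391,  2.44601049, -0.84304391]), 'tvec': array([ 0.29532365, -0.23899187,  1.61981072])}
top {'camera_matrix': array([[440.86191614,   0.        , 317.7068544 ],
       [  0.        , 440.86191614, 240.69130689],
       [  0.        ,   0.        ,   1.        ]]), 'dist_coeffs': array([-0.03593969,  0.        ,  0.        ,  0.        ,  0.        ]), 'rvec': array([ 2.16211647, -2.11651137,  0.17577829]), 'tvec': array([-0.035078  ,  0.4899933 ,  1.18145089])}
{'camera_matrix': array([[430.23796861,   0.        , 316.12069695],
       [  0.        , 430.23796861, 239.9419353 ],
       [  0.        ,   0.        ,   1.        ]]), 'dist_coeffs': array([-0.05339454,  0.        ,  0.        ,  0.        ,  0.        ]), 'T_tool_cam': array([[-4.16272020e-04, -9.63682581e-01, -2.67050013e-01,
       
[... 284 characters left out ...]
'clock': 0.1, 'qpos': array([63.11125635, 24.44597007,  4.22943358, 92.04659798, -1.95566166,
       63.64377027, -3.84538032]), 'joint_velocities': array([ 0.00074096, -0.04613124, -0.03301771, -0.05218325,  0.11199685,
       -0.04085538,  0.01475529]), 'tau': array([ 8.35452141e-03, -9.37451434e+01,  3.67701128e+00, -4.55041122e+01,
       -4.85496630e-02,  1.67279248e-02,  8.81222672e-05]), 'eef_pos': array([ 0.21208907, -0.64041198,  0.20486092]), 'tcp_rot': array([-1.79935727e+02,  1.95377925e-03,  1.83214434e+01]), 'contact_force': array([-0.16366503,  0.17612148,  0.32409058]), 'moment': array([ 0.05102127, -0.02916213,  0.041325  ]), 'grip_force': 0.0, 'finger_gap': 0.9997369868201}
```

View pics/top0.png

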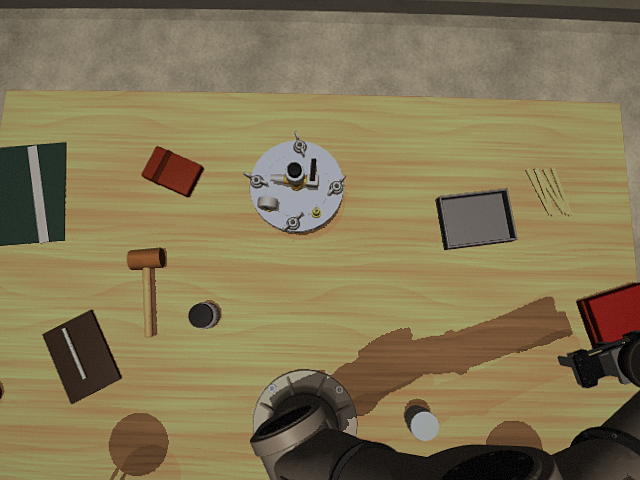

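View pics/scene0.png

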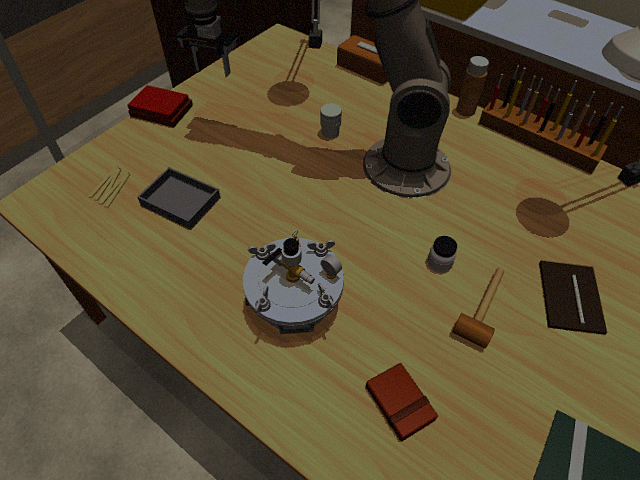

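The top view shows the pot's lid centred at about (297,187). The loose nut is at (293,223), between the gauge (268,203) and the relief valve (316,212), on the side facing the robot.

```bash
cat > h.py <<'E'
from bench import *
import cv2,numpy as np
from scipy.spatial.transform import Rotation as R
def campose(n,s=None):
    i=camera_info(n)
    if n!="wrist":
        r=cv2.Rodrigues(i["rvec"])[0].T; return i,r,-r@i["tvec"]
    Rt=R.from_euler("xyz",s["tcp_rot"],degrees=True).as_matrix();T=i["T_tool_cam"]
    return i,Rt@T[:3,:3],Rt@T[:3,3]+s["eef_pos"]
def onplane(n,px,z,s=None):
    i,r,c=campose(n,s)
    u=cv2.undistortPoints(np.array(px,float).reshape(-1,1,2),i["camera_matrix"],i["dist_coeffs"])[:,0]
    d=np.c_[u,np.ones(len(u))]@r.T
    return c+d*((z-c[2])/d[:,2])[:,None]
E
python3 - <<'E'
from h import *
im=cv2.imread("pics/top0.png")
hsv=cv2.cvtColor(im,cv2.COLOR_BGR2HSV)
m=((hsv[...,1]<60)&(hsv[...,2]>120)).astype(np.uint8)
m[:, :240]=0;m[:,355:]=0;m[:130]=0;m[245:]=0
c=max(cv2.findContours(m,0,2)[0],key=cv2.contourArea)
h=cv2.convexHull(c)[:,0]; print(cv2.minEnclosingCircle(h))
print("lid approx",onplane("top",[(297,187)],.118))
print("4 nuts b/l/t/r",onplane("top",[(293,223),(257,181),(300,146),(337,187)],.138))
cv2.imwrite("pics/crop.png",cv2.resize(im[125:245,235:355],(600,600),interpolation=cv2.INTER_CUBIC))
E
```

```text
((293.7713317871094, 181.12266540527344), 50.600582122802734)
lid approx [[0.62039334 0.03321642 0.118     ]]
4 nuts b/l/t/r [[ 0.51916368  0.03973247  0.138     ]
 [ 0.62852486  0.1367415   0.138     ]
 [ 0.72671776  0.02755694  0.138     ]
 [ 0.61695241 -0.07157283  0.138     ]]
```

View pics/crop.png

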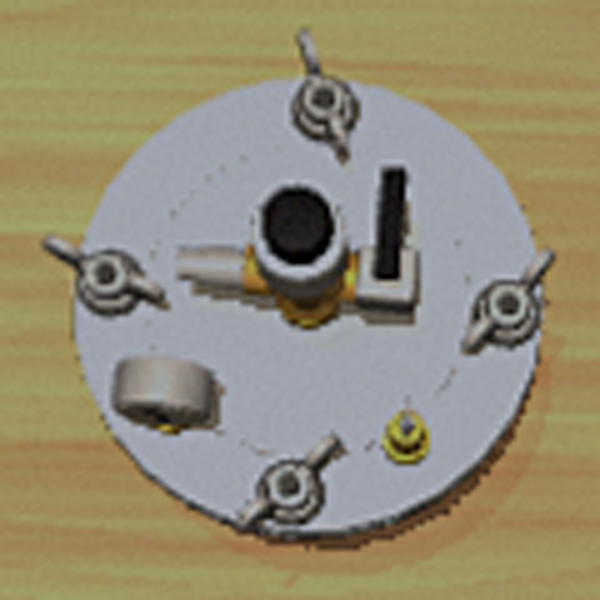

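Call:
{"method": "jog_arm", "body": {"commands": [{"jaw":-1,"dz":-0.03},{"jaw":-1,"dz":-0.03},{"jaw":-1,"dx":0.035,"dy":-0.015,"dz":-0.02},{"jaw":-1,"dx":0.035,"dy":-0.015},{"jaw":-1,"dx":0.035,"dy":-0.015}]}}

```text
validation failed for argument at $.co...
```

Call:
{"method": "jog_arm", "body": {"commands": [{"jaw":-1,"dx":0.035,"dy":-0.015},{"jaw":-1,"dx":0.035,"dy":-0.015},{"jaw":-1,"dx":0.035,"dy":-0.015},{"jaw":-1,"dx":0.035,"dy":-0.015},{"jaw":-1,"dx":0.035,"dy":-0.015}]}}

```text
validation failed for argument at $.co...
```

Call:
{"method": "jog_arm", "body": {"commands": [{"jaw":-1,"dx":0.035,"dy":-0.015},{"jaw":-1,"dx":0.035,"dy":-0.015},{"jaw":-1,"dx":0.035,"dy":-0.015},{"jaw":-1,"dx":0.035,"dy":-0.015},{"jaw":-1,"dx":0.008,"dy":-0.037}]}}

```text
validation failed for argument at $.co...
```

Call:
{"method": "jog_arm", "body": {"commands": [{"jaw":-1,"dx":0.008,"dy":-0.037},{"jaw":-1,"dx":0.008,"dy":-0.037},{"jaw":-1,"dx":0.008,"dy":-0.037},{"jaw":-1,"dx":0.008,"dy":-0.037},{"jaw":-1,"dx":0.008,"dy":-0.037}]}}

```text
validation failed for argument at $.co...
```

Call:
{"method": "jog_arm", "body": {"commands": [{"jaw":-1.0,"dx":0.0,"dy":0.0,"dz":-0.03,"twist":0.0},{"jaw":-1.0,"dx":0.0,"dy":0.0,"dz":-0.03,"twist":0.0},{"jaw":-1.0,"dx":0.035,"dy":-0.015,"dz":-0.02,"twist":0.0},{"jaw":-1.0,"dx":0.035,"dy":-0.015,"dz":0.0,"twist":0.0},{"jaw":-1.0,"dx":0.035,"dy":-0.015,"dz":0.0,"twist":0.0}]}}

```text
clock: 0.6
eef_pos: [0.2985, -0.5642, 0.2859]
tcp_rot: [180.0, -0.0, 18.3]
contact_force: [1.7, -0.2, -0.6]
finger_gap: 0.999
grip_force: 0.0
```

Every row needs all five keys. Carrying on.

Call:
{"method": "jog_arm", "body": {"commands": [{"jaw":-1,"dx":0.035,"dy":-0.015,"dz":0,"twist":0},{"jaw":-1,"dx":0.035,"dy":-0.015,"dz":0,"twist":0},{"jaw":-1,"dx":0.035,"dy":-0.015,"dz":0,"twist":0},{"jaw":-1,"dx":0.035,"dy":-0.015,"dz":0,"twist":0},{"jaw":-1,"dx":0.035,"dy":-0.015,"dz":0,"twist":0}]}}

```text
clock: 1.1
eef_pos: [0.4411, -0.4376, 0.2853]
tcp_rot: [-180.0, 0.0, 18.3]
contact_force: [0.5, -0.7, 0.1]
finger_gap: 0.999
grip_force: 0.0
```

Call:
{"method": "jog_arm", "body": {"commands": [{"jaw":-1,"dx":0.035,"dy":-0.015,"dz":0,"twist":0},{"jaw":-1,"dx":0.035,"dy":-0.015,"dz":0,"twist":0},{"jaw":-1,"dx":0.035,"dy":-0.015,"dz":0,"twist":0},{"jaw":-1,"dx":0.035,"dy":-0.015,"dz":0,"twist":0},{"jaw":-1,"dx":0.008,"dy":-0.037,"dz":0,"twist":0}]}}

```text
clock: 1.6
eef_pos: [0.5529, -0.2987, 0.284]
tcp_rot: [-179.9, 0.0, 18.4]
contact_force: [-0.8, 0.9, -0.6]
finger_gap: 1.003
grip_force: 0.0
```

Call:
{"method": "jog_arm", "body": {"commands": [{"jaw":-1,"dx":0.008,"dy":-0.037,"dz":0,"twist":0},{"jaw":-1,"dx":0.008,"dy":-0.037,"dz":0,"twist":0},{"jaw":-1,"dx":0.008,"dy":-0.037,"dz":0,"twist":0},{"jaw":-1,"dx":0.008,"dy":-0.037,"dz":0,"twist":0},{"jaw":-1,"dx":0.008,"dy":-0.037,"dz":0,"twist":0}]}}

```text
clock: 2.1
eef_pos: [0.5296, -0.1105, 0.2853]
tcp_rot: [-180.0, 0.0, 18.3]
contact_force: [0.7, 0.1, 0.4]
finger_gap: 1.0
grip_force: 0.0
```

Call:
{"method": "jog_arm", "body": {"commands": [{"jaw":-1,"dx":0,"dy":0,"dz":0,"twist":-0.149},{"jaw":-1,"dx":0,"dy":0,"dz":0,"twist":-0.149},{"jaw":-1,"dx":0,"dy":0,"dz":0,"twist":-0.149},{"jaw":-1,"dx":0,"dy":0,"dz":0,"twist":-0.149},{"jaw":-1,"dx":0,"dy":0,"dz":0,"twist":-0.149}]}}

```text
clock: 2.6
eef_pos: [0.5299, -0.112, 0.2852]
tcp_rot: [-180.0, 0.0, 61.4]
contact_force: [-0.5, 0.1, 0.2]
finger_gap: 1.001
grip_force: 0.0
```

```bash
python3 -c "
from h import *
s=read_state();print(s['qpos'],s['eef_pos'],s['tcp_rot'])"
```

```text
[ 21.03118859   9.19424815 -17.91394355 102.53037501   3.01670586
  68.76966022 -26.40105876] [ 0.5298898  -0.11197378  0.28524836] [-1.79971759e+02  7.53846677e-03  6.13606881e+01]
```

Call:
{"method": "jog_arm", "body": {"commands": [{"jaw":-1,"dx":0.0254,"dy":-0.0168,"dz":0,"twist":0},{"jaw":-1,"dx":0.0254,"dy":-0.0168,"dz":0,"twist":0},{"jaw":-1,"dx":0.0254,"dy":-0.0168,"dz":0,"twist":0},{"jaw":-1,"dx":0.0254,"dy":-0.0168,"dz":0,"twist":0},{"jaw":-1,"dx":0.0254,"dy":-0.0168,"dz":0,"twist":0}]}}

```text
clock: 3.1
eef_pos: [0.5177, 0.0409, 0.2853]
tcp_rot: [-180.0, 0.0, 61.0]
contact_force: [0.4, -0.6, 0.3]
finger_gap: 1.0
grip_force: 0.0
```

Call:
{"method": "jog_arm", "body": {"commands": [{"jaw":-1,"dx":0,"dy":0,"dz":0,"twist":-0.149},{"jaw":-1,"dx":0,"dy":0,"dz":0,"twist":-0.149},{"jaw":-1,"dx":0,"dy":0,"dz":0,"twist":-0.149},{"jaw":-1,"dx":0,"dy":0,"dz":0,"twist":-0.149},{"jaw":-1,"dx":0,"dy":0,"dz":0,"twist":-0.149}]}}

```text
clock: 3.6
eef_pos: [0.518, 0.0397, 0.2852]
tcp_rot: [-180.0, -0.0, 104.0]
contact_force: [-0.3, -0.5, 1.5]
finger_gap: 1.001
grip_force: 0.0
```

Call:
{"method": "jog_arm", "body": {"commands": [{"jaw":-1,"dx":0,"dy":0,"dz":0,"twist":-0.149},{"jaw":-1,"dx":0,"dy":0,"dz":0,"twist":-0.149},{"jaw":-1,"dx":0,"dy":0,"dz":0,"twist":-0.149},{"jaw":-1,"dx":0,"dy":0,"dz":0,"twist":-0.149},{"jaw":-1,"dx":0,"dy":0,"dz":0,"twist":-0.149}]}}

```text
clock: 4.1
eef_pos: [0.518, 0.0397, 0.2852]
tcp_rot: [-180.0, -0.0, 146.7]
contact_force: [-0.1, -0.1, -0.1]
finger_gap: 0.995
grip_force: 0.0
```

Call:
{"method": "jog_arm", "body": {"commands": [{"jaw":-1,"dx":0,"dy":0,"dz":0,"twist":-0.149},{"jaw":-1,"dx":0,"dy":0,"dz":0,"twist":-0.149},{"jaw":-1,"dx":0,"dy":0,"dz":0,"twist":-0.149},{"jaw":-1,"dx":0,"dy":0,"dz":0,"twist":-0.149},{"jaw":-1,"dx":0,"dy":0,"dz":0,"twist":-0.149}]}}

```text
clock: 4.6
eef_pos: [0.518, 0.0397, 0.2853]
tcp_rot: [180.0, -0.0, -170.6]
contact_force: [-0.2, -0.1, 0.5]
finger_gap: 1.002
grip_force: 0.0
```

```bash
python3 -c "
from h import *
s=read_state();print(s['qpos'],s['eef_pos'],s['tcp_rot'])
cv2.imwrite('pics/w1.png',read_camera('wrist')[:,:,::-1])"
```

```text
[ 20.78141623   8.63642823 -35.60452297 104.23508169   5.37092055
  68.83744998  82.95395585] [0.51798603 0.03972388 0.28527184] [ 1.79994805e+02 -2.79010941e-02 -1.70585308e+02]
```

View pics/w1.png

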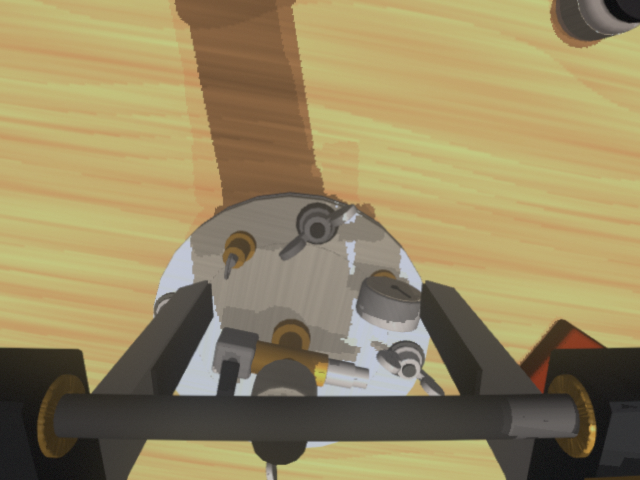

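The wrist view shows the nut's stud end at (317,221) and its wing tips at about (282,257) and (350,213). The gauge is at (390,302) and the relief valve at (238,250).

Run:
```python
from h import *
s=read_state()
n=onplane("wrist",[(317,221)],.142,s)[0]
w=onplane("wrist",[(282,257),(350,213)],.148,s)
print(n,w,np.degrees(np.arctan2(*(w[0]-w[1])[1::-1])),np.hypot(*(w[0]-w[1])[:2]),w[:,:2].mean(0))
print("gauge foot/relief foot",onplane("wrist",[(383,275),(240,245)],.125,s), "knob?")
im=cv2.imread('pics/w1.png')[180:320,200:440]
cv2.imwrite('pics/w1c.png',cv2.resize(im,None,fx=3.2,fy=3.2,interpolation=cv2.INTER_CUBIC))
```

```text
[0.51507195 0.04121153 0.142     ] [[0.54656122 0.01923868 0.148     ]
 [0.5033174  0.06435963 0.148     ]] -46.21694900029859 0.06249742370172563 [0.52493931 0.04179915]
gauge foot/relief foot [[ 0.55510924  0.10471127  0.125     ]
 [ 0.54990538 -0.01713284  0.125     ]] knob?
```

View pics/w1c.png

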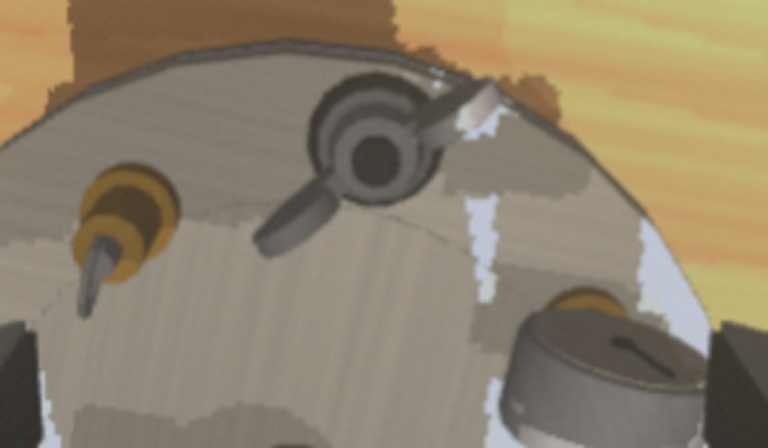

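Closer crop: the stud end is at (317.5,230.3) full-frame, and the wing tips are at (282,257) and (353,208).

Run:
```python
from h import *
s=read_state()
n=onplane("wrist",[(317.5,230.3)],.143,s)[0]
w=onplane("wrist",[(282,257),(353,208.5)],.150,s)
print(n,w,np.degrees(np.arctan2(*(w[0]-w[1])[1::-1])),np.hypot(*(w[0]-w[1])[:2]),w[:,:2].mean(0))
```

```text
[0.52203622 0.042833   0.143     ] [[0.54590284 0.01929239 0.15      ]
 [0.49917912 0.06567183 0.15      ]] -44.78813460166056 0.06583432457118697 [0.52254098 0.04248211]
```

Call:
{"method": "jog_arm", "body": {"commands": [{"jaw":1,"dx":0,"dy":0,"dz":0,"twist":-0.136},{"jaw":1,"dx":0,"dy":0,"dz":0,"twist":-0.136},{"jaw":1,"dx":-0.0145,"dy":-0.0075,"dz":0,"twist":0},{"jaw":1,"dx":-0.0145,"dy":-0.0075,"dz":0,"twist":0},{"jaw":1,"dx":0,"dy":0,"dz":0,"twist":0}], "grip_force": 20}}

```text
clock: 5.15
eef_pos: [0.5518, 0.0379, 0.285]
tcp_rot: [180.0, -0.0, -155.6]
contact_force: [0.1, -0.2, -0.7]
finger_gap: 0.611
grip_force: 0.0
```

Call:
{"method": "jog_arm", "body": {"commands": [{"jaw":1,"dx":0,"dy":0,"dz":0.025,"twist":0},{"jaw":1,"dx":0,"dy":0,"dz":0.025,"twist":0},{"jaw":1,"dx":0,"dy":0,"dz":0.025,"twist":0},{"jaw":1,"dx":0,"dy":0,"dz":0.015,"twist":0},{"jaw":1,"dx":0,"dy":0,"dz":0,"twist":0}]}}

```text
clock: 5.65
eef_pos: [0.5495, 0.0381, 0.1939]
tcp_rot: [179.9, -0.2, -155.4]
contact_force: [0.7, -0.0, 1.0]
finger_gap: 0.188
grip_force: 0.0
```

Run:
```python
from h import *
s=read_state();print(s['qpos'],s['eef_pos'],s['tcp_rot'],s['moment'])
cv2.imwrite('pics/w2.png',read_camera('wrist')[:,:,::-1])
cv2.imwrite('pics/s2.png',cv2.resize(read_camera('scene')[200:360,220:400,::-1],None,fx=3.5,fy=3.5))
```

```text
[ 19.54951585  17.01778195 -35.98663105 106.86663727  11.41253156
  59.8915645   93.55149946] [0.54952087 0.03810533 0.19387713] [ 1.79927229e+02 -1.56849603e-01 -1.55411021e+02] [ 0.11261602 -0.12387959  0.00799308]
```

View pics/w2.png

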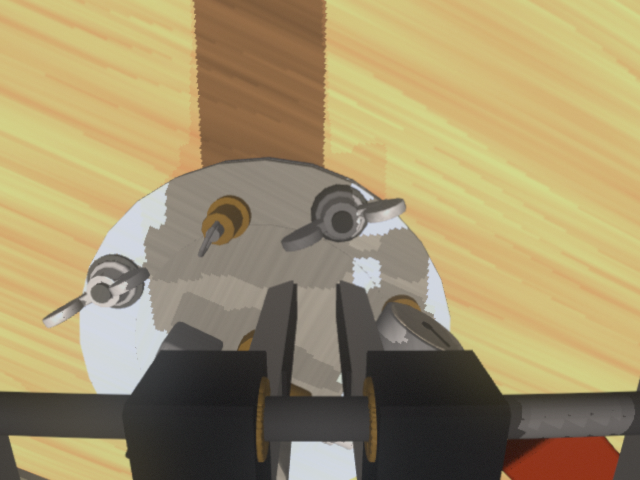

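The view shows the fingers closing between the nut and the manifold. The stud end is at (342,222) and the wing tips are at (284,244) and (405,206).

Run:
```python
from h import *
s=read_state()
n=onplane("wrist",[(342,222)],.143,s)[0]
w=onplane("wrist",[(284,244),(405,206)],.150,s)
print(s['eef_pos'],n,w,np.degrees(np.arctan2(*(w[0]-w[1])[1::-1])),np.hypot(*(w[0]-w[1])[:2]),w[:,:2].mean(0))
```

```text
[0.55094394 0.03840364 0.19616167] [0.52414295 0.04320377 0.143     ] [[0.54721215 0.01858007 0.15      ]
 [0.5008275  0.06905063 0.15      ]] -47.415634176697324 0.06854789656151782 [0.52401982 0.04381535]
```

Call:
{"method": "jog_arm", "body": {"commands": [{"jaw":1,"dx":0,"dy":0,"dz":0,"twist":0},{"jaw":1,"dx":0,"dy":0,"dz":0,"twist":0},{"jaw":1,"dx":0,"dy":0,"dz":0,"twist":0},{"jaw":1,"dx":0,"dy":0,"dz":0,"twist":0}]}}

```text
clock: 6.15
eef_pos: [0.551, 0.0382, 0.1959]
tcp_rot: [-180.0, 0.0, -155.4]
contact_force: [-0.8, -0.6, -0.0]
finger_gap: 0.003
grip_force: 0.0
```

Call:
{"method": "jog_arm", "body": {"commands": [{"jaw":1,"dx":-0.002,"dy":0,"dz":0.012,"twist":0},{"jaw":1,"dx":0,"dy":0,"dz":0.014,"twist":0},{"jaw":1,"dx":0,"dy":0,"dz":0.014,"twist":0},{"jaw":1,"dx":0,"dy":0,"dz":0.014,"twist":0},{"jaw":1,"dx":0,"dy":0,"dz":0,"twist":0}]}}

```text
clock: 6.65
eef_pos: [0.5512, 0.0389, 0.1389]
tcp_rot: [179.9, -0.2, -155.3]
contact_force: [-0.4, 0.8, 0.2]
finger_gap: 0.005
grip_force: 0.0
```

Call:
{"method": "jog_arm", "body": {"commands": [{"jaw":1,"dx":0,"dy":0,"dz":0,"twist":0},{"jaw":1,"dx":0,"dy":0,"dz":0,"twist":0}]}}

```text
clock: 6.85
eef_pos: [0.5529, 0.0392, 0.1419]
tcp_rot: [-180.0, 0.0, -155.4]
contact_force: [0.5, 0.9, 0.0]
finger_gap: 0.006
grip_force: 0.0
```

```bash
cat >> h.py <<'E'
AX=np.array([.5225,.0425])
def rep(b=(0,0,0,0)):
    s=read_state();p=s['eef_pos'][:2]-AX;F=s['contact_force'];M=s['moment']
    t=s['tcp_rot'][2]%360
    y=np.radians(t); tx=np.array([np.cos(y),np.sin(y)]);ty=np.array([np.sin(y),-np.cos(y)])
    print("clk %.2f th %.1f z %.4f p_tool %s mm  F %s M %s  Faxis %.2f M+pxF %.3f pxF %.3f q7 %.0f"%(s['clock'],t,s['eef_pos'][2],np.round(1e3*np.array([p@tx,p@ty]),1),F.round(2),M.round(3),F[:2]@tx,M[2]+p[0]*F[1]-p[1]*F[0],p[0]*F[1]-p[1]*F[0],s['qpos'][6]))
E
python3 -c "
from h import *
rep()"
```

```text
clk 6.85 th 204.6 z 0.1419 p_tool [-26.3 -15.7] mm  F [0.53 0.94 0.02] M [ 0.059 -0.18   0.026]  Faxis -0.88 M+pxF 0.056 pxF 0.030 q7 91
```

Call:
{"method": "jog_arm", "body": {"commands": [{"jaw":1,"dx":0.003,"dy":-0.0015,"dz":0,"twist":0},{"jaw":1,"dx":0.003,"dy":-0.0015,"dz":0,"twist":0},{"jaw":1,"dx":0.003,"dy":-0.0015,"dz":0,"twist":0}]}}

```text
clock: 7.15
eef_pos: [0.5467, 0.0319, 0.142]
tcp_rot: [180.0, 0.1, -155.3]
contact_force: [2.1, 7.5, -2.1]
finger_gap: 0.007
grip_force: 3.0
```

```bash
python3 -c "
from h import *
rep()"
```

```text
clk 7.15 th 204.7 z 0.1420 p_tool [-17.6 -19.8] mm  F [ 2.07  7.51 -2.14] M [ 1.676 -0.788 -0.06 ]  Faxis -5.01 M+pxF 0.144 pxF 0.204 q7 92
```

Call:
{"method": "jog_arm", "body": {"commands": [{"jaw":1,"dx":0.003,"dy":-0.0015,"dz":0,"twist":0},{"jaw":1,"dx":0.003,"dy":-0.0015,"dz":0,"twist":0}]}}

```text
clock: 7.35
eef_pos: [0.5425, 0.0271, 0.142]
tcp_rot: [180.0, 0.1, -155.3]
contact_force: [4.0, 6.8, -1.5]
finger_gap: 0.006
grip_force: 3.0
```

```bash
python3 -c "
from h import *
rep()"
```

```text
clk 7.35 th 204.7 z 0.1420 p_tool [-11.7 -22.4] mm  F [ 4.01  6.83 -1.48] M [ 1.85  -0.894 -0.015]  Faxis -6.50 M+pxF 0.183 pxF 0.198 q7 93
```

Call:
{"method": "jog_arm", "body": {"commands": [{"jaw":1,"dx":0.00235,"dy":-0.001,"dz":0,"twist":0.1},{"jaw":1,"dx":0.00235,"dy":-0.001,"dz":0,"twist":0.1}]}}

```text
clock: 7.55
eef_pos: [0.5393, 0.0231, 0.1421]
tcp_rot: [179.9, 0.1, -167.0]
contact_force: [4.4, 5.4, -2.7]
finger_gap: 0.006
grip_force: 3.1
```

```bash
python3 -c "
from h import *
rep()"
```

```text
clk 7.55 th 193.0 z 0.1421 p_tool [-12.  -22.7] mm  F [ 4.43  5.36 -2.7 ] M [ 1.403 -1.396  0.005]  Faxis -5.52 M+pxF 0.181 pxF 0.176 q7 82
```

Call:
{"method": "jog_arm", "body": {"commands": [{"jaw":1,"dx":0.00235,"dy":-0.001,"dz":0,"twist":0.1},{"jaw":1,"dx":0.00235,"dy":-0.001,"dz":0,"twist":0.1},{"jaw":1,"dx":0.00235,"dy":-0.001,"dz":0,"twist":0.1},{"jaw":1,"dx":0.00235,"dy":-0.001,"dz":0,"twist":0.1},{"jaw":1,"dx":0.00235,"dy":-0.001,"dz":0,"twist":0.1}]}}

```text
clock: 8.05
eef_pos: [0.528, 0.017, 0.1421]
tcp_rot: [179.9, 0.1, 164.3]
contact_force: [6.8, 1.1, -3.0]
finger_gap: 0.006
grip_force: 3.3
```

```bash
python3 -c "
from h import *
rep()"
```

```text
clk 8.05 th 164.3 z 0.1421 p_tool [-12.2 -23.1] mm  F [ 6.8   1.14 -3.01] M [ 0.151 -1.871  0.016]  Faxis -6.24 M+pxF 0.196 pxF 0.180 q7 56
```

Call:
{"method": "jog_arm", "body": {"commands": [{"jaw":1,"dx":0.00235,"dy":-0.001,"dz":0,"twist":0.1},{"jaw":1,"dx":0.00235,"dy":-0.001,"dz":0,"twist":0.1},{"jaw":1,"dx":0.00235,"dy":-0.001,"dz":0,"twist":0.1},{"jaw":1,"dx":0.00235,"dy":-0.001,"dz":0,"twist":0.1}]}}

```text
clock: 8.45
eef_pos: [0.5179, 0.0165, 0.1421]
tcp_rot: [179.9, 0.1, 141.3]
contact_force: [7.2, -2.6, -4.4]
finger_gap: 0.001
grip_force: 3.7
```

```bash
python3 -c "
from h import *
rep()"
```

```text
clk 8.45 th 141.3 z 0.1421 p_tool [-12.6 -23.1] mm  F [ 7.22 -2.57 -4.43] M [-6.78e-01 -2.03e+00  2.00e-03]  Faxis -7.25 M+pxF 0.202 pxF 0.199 q7 35
```

Call:
{"method": "jog_arm", "body": {"commands": [{"jaw":1,"dx":0.00235,"dy":-0.001,"dz":0,"twist":0.1},{"jaw":1,"dx":0.00235,"dy":-0.001,"dz":0,"twist":0.1},{"jaw":1,"dx":0.00235,"dy":-0.001,"dz":0,"twist":0.1}]}}

```text
clock: 8.75
eef_pos: [0.5107, 0.0189, 0.142]
tcp_rot: [179.9, 0.1, 124.1]
contact_force: [5.8, -5.7, -5.8]
finger_gap: 0.004
grip_force: 4.2
```

```bash
python3 -c "
from h import *
rep()"
```

```text
clk 8.75 th 124.1 z 0.1420 p_tool [-12.9 -23. ] mm  F [ 5.76 -5.72 -5.81] M [-1.247 -2.03  -0.029]  Faxis -7.96 M+pxF 0.174 pxF 0.204 q7 18
```

Call:
{"method": "jog_arm", "body": {"commands": [{"jaw":1,"dx":0.0024,"dy":-0.0011,"dz":0,"twist":0.1},{"jaw":1,"dx":0.0024,"dy":-0.0011,"dz":0,"twist":0.1},{"jaw":1,"dx":0.0024,"dy":-0.0011,"dz":0,"twist":0.1}]}}

```text
clock: 9.05
eef_pos: [0.5044, 0.0232, 0.1419]
tcp_rot: [179.9, 0.1, 106.9]
contact_force: [8.1, -7.5, -6.0]
finger_gap: 0.005
grip_force: 4.6
```

```bash
python3 -c "
from h import *
rep()"
```

```text
clk 9.05 th 106.9 z 0.1419 p_tool [-13.2 -22.9] mm  F [ 8.08 -7.48 -5.98] M [-1.878 -1.983 -0.129]  Faxis -9.51 M+pxF 0.162 pxF 0.291 q7 1
```

Call:
{"method": "jog_arm", "body": {"commands": [{"jaw":1,"dx":0.0024,"dy":-0.0007,"dz":0,"twist":0.1},{"jaw":1,"dx":0.0024,"dy":-0.0007,"dz":0,"twist":0.1}]}}

```text
clock: 9.25
eef_pos: [0.5012, 0.0271, 0.1418]
tcp_rot: [179.9, 0.1, 95.5]
contact_force: [2.0, -9.3, -0.6]
finger_gap: 0.003
grip_force: 4.9
```

```bash
python3 -c "
from h import *
rep()"
```

```text
clk 9.25 th 95.5 z 0.1418 p_tool [-13.3 -22.7] mm  F [ 1.97 -9.28 -0.56] M [-2.413 -0.836 -0.092]  Faxis -9.43 M+pxF 0.137 pxF 0.228 q7 -10
```

Call:
{"method": "jog_arm", "body": {"commands": [{"jaw":1,"dx":-0.005,"dy":0,"dz":0,"twist":0},{"jaw":1,"dx":0,"dy":0,"dz":0,"twist":0},{"jaw":1,"dx":0,"dy":0,"dz":0,"twist":0}]}}

```text
clock: 9.55
eef_pos: [0.5013, 0.024, 0.1417]
tcp_rot: [180.0, -0.0, 95.9]
contact_force: [-0.6, 0.6, -0.3]
finger_gap: 0.009
grip_force: 0.0
```

```bash
python3 -c "
from h import *
rep()
cv2.imwrite('pics/w3.png',read_camera('wrist')[:,:,::-1])
rep()"
```

```text
clk 9.55 th 95.9 z 0.1417 p_tool [-16.3 -22.9] mm  F [-0.61  0.57 -0.32] M [-0.055 -0.018  0.022]  Faxis 0.62 M+pxF -0.001 pxF -0.023 q7 -9
clk 9.60 th 95.8 z 0.1416 p_tool [-16.1 -22.9] mm  F [-0.2   0.23 -0.58] M [-0.036 -0.079  0.026]  Faxis 0.25 M+pxF 0.017 pxF -0.009 q7 -9
```

View pics/w3.png

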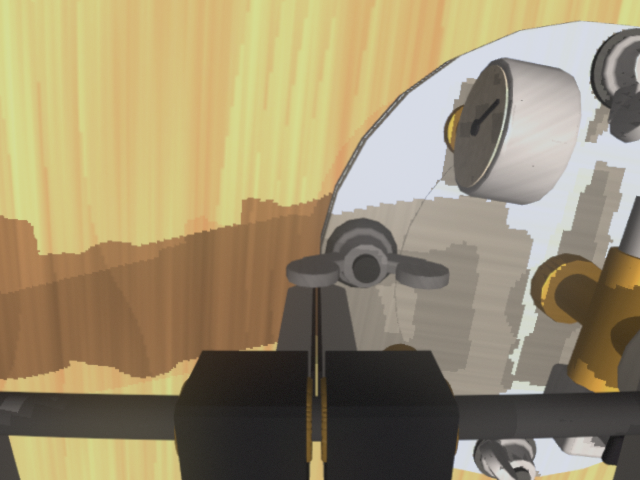

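The wrist view shows the blade lying parallel to the tool's y axis, with its tips at (287,270) and (448,274) and the stud at (367,266). The finger block (285–350) stands just behind the left wing.

Run:
```python
from h import *
s=read_state()
n=onplane("wrist",[(367,266)],.142,s)[0]
w=onplane("wrist",[(287,270),(448,274)],.149,s)
print(s['eef_pos'],n,w,np.degrees(np.arctan2(*(w[0]-w[1])[1::-1])),np.hypot(*(w[0]-w[1])[:2]),w[:,:2].mean(0))
```

```text
[0.5013256  0.02409665 0.14158939] [0.52247085 0.04368973 0.142     ] [[0.48773529 0.04076473 0.149     ]
 [0.55647858 0.04588485 0.149     ]] -175.74037038956038 0.06893369762725607 [0.52210693 0.04332479]
```

```bash
sed -i 's/^AX=.*/AX=np.array([.5223,.0432])/' h.py
```

Call:
{"method": "jog_arm", "body": {"commands": [{"jaw":1,"dx":0,"dy":-0.003,"dz":0,"twist":0},{"jaw":1,"dx":0.004,"dy":0,"dz":0,"twist":0},{"jaw":1,"dx":0.0025,"dy":-0.001,"dz":0,"twist":0.1},{"jaw":1,"dx":0.0025,"dy":-0.001,"dz":0,"twist":0.1}]}}

```text
clock: 10.0
eef_pos: [0.495, 0.0312, 0.1413]
tcp_rot: [-179.9, 0.1, 84.1]
contact_force: [-2.9, -11.9, 1.2]
finger_gap: 0.005
grip_force: 5.9
```

```bash
python3 -c "
from h import *
rep()"
```

```text
clk 10.00 th 84.1 z 0.1413 p_tool [-14.7 -26. ] mm  F [ -2.9  -11.93   1.24] M [-2.791e+00  5.850e-01  1.000e-03]  Faxis -12.17 M+pxF 0.292 pxF 0.292 q7 -21
```

Call:
{"method": "jog_arm", "body": {"commands": [{"jaw":1,"dx":0.002,"dy":-0.001,"dz":0,"twist":0.08}]}}

```text
clock: 10.1
eef_pos: [0.4941, 0.0331, 0.1412]
tcp_rot: [-179.9, 0.1, 79.5]
contact_force: [-1.4, -11.8, 0.7]
finger_gap: 0.0
grip_force: 6.1
```

```bash
python3 -c "
from h import *
rep()"
```

```text
clk 10.10 th 79.5 z 0.1412 p_tool [-15.1 -25.8] mm  F [ -1.35 -11.77   0.75] M [-2.98   0.28   0.032]  Faxis -11.82 M+pxF 0.350 pxF 0.318 q7 -26
```

Call:
{"method": "jog_arm", "body": {"commands": [{"jaw":1,"dx":0.002,"dy":-0.001,"dz":0,"twist":0.08}]}}

```text
clock: 10.2
eef_pos: [0.4935, 0.0351, 0.1412]
tcp_rot: [-179.9, 0.2, 74.9]
contact_force: [-2.3, -12.3, 0.1]
finger_gap: 0.003
grip_force: 6.4
```

```bash
python3 -c "
from h import *
rep()"
```

```text
clk 10.20 th 74.9 z 0.1412 p_tool [-15.3 -25.7] mm  F [ -2.28 -12.28   0.13] M [-3.135  0.312  0.053]  Faxis -12.45 M+pxF 0.389 pxF 0.336 q7 -31
```

Call:
{"method": "jog_arm", "body": {"commands": [{"jaw":1,"dx":0.0022,"dy":-0.001,"dz":0,"twist":0.08}]}}

```text
clock: 10.3
eef_pos: [0.493, 0.0373, 0.1411]
tcp_rot: [-180.0, 0.2, 70.3]
contact_force: [-1.6, -13.3, -0.5]
finger_gap: 0.004
grip_force: 6.9
```

```bash
python3 -c "
from h import *
rep()"
```

```text
clk 10.30 th 70.3 z 0.1411 p_tool [-15.5 -25.6] mm  F [ -1.64 -13.3   -0.46] M [-3.394  0.474  0.091]  Faxis -13.07 M+pxF 0.471 pxF 0.380 q7 -35
```

Call:
{"method": "jog_arm", "body": {"commands": [{"jaw":1,"dx":0.0022,"dy":-0.001,"dz":0,"twist":0.08}]}}

```text
clock: 10.4
eef_pos: [0.4927, 0.0395, 0.1411]
tcp_rot: [-180.0, 0.2, 65.7]
contact_force: [-3.5, -15.3, 0.8]
finger_gap: 0.006
grip_force: 7.4
```

```bash
python3 -c "
from h import *
rep()"
```

```text
clk 10.40 th 65.7 z 0.1411 p_tool [-15.5 -25.5] mm  F [ -3.46 -15.34   0.81] M [-3.6    0.647  0.027]  Faxis -15.40 M+pxF 0.468 pxF 0.442 q7 -40
```

Call:
{"method": "jog_arm", "body": {"commands": [{"jaw":1,"dx":0.0022,"dy":-0.001,"dz":0,"twist":0.08}]}}

```text
clock: 10.5
eef_pos: [0.4925, 0.0418, 0.141]
tcp_rot: [-180.0, 0.2, 61.2]
contact_force: [-3.0, -15.2, 0.7]
finger_gap: 0.002
grip_force: 7.8
```

```bash
python3 -c "
from h import *
rep()"
```

```text
clk 10.50 th 61.2 z 0.1410 p_tool [-15.6 -25.4] mm  F [ -3.01 -15.2    0.72] M [-3.866  0.792  0.035]  Faxis -14.77 M+pxF 0.484 pxF 0.449 q7 -45
```

Call:
{"method": "jog_arm", "body": {"commands": [{"jaw":1,"dx":0.0013,"dy":-0.0006,"dz":0,"twist":0.05}]}}

```text
clock: 10.6
eef_pos: [0.4925, 0.0432, 0.1409]
tcp_rot: [-180.0, 0.2, 58.3]
contact_force: [-4.1, -17.0, 1.9]
finger_gap: 0.003
grip_force: 8.0
```

```bash
python3 -c "
from h import *
rep()"
```

```text
clk 10.60 th 58.3 z 0.1409 p_tool [-15.7 -25.4] mm  F [ -4.09 -17.     1.89] M [-3.919  1.016  0.081]  Faxis -16.62 M+pxF 0.588 pxF 0.507 q7 -48
```

That's firm at about 0.55 N m, so I'm backing off and lifting clear.

Call:
{"method": "jog_arm", "body": {"commands": [{"jaw":1,"dx":-0.006,"dy":0,"dz":0,"twist":0},{"jaw":1,"dx":-0.006,"dy":-0.003,"dz":0,"twist":0},{"jaw":1,"dx":0,"dy":0,"dz":-0.02,"twist":0},{"jaw":1,"dx":0,"dy":0,"dz":-0.03,"twist":0},{"jaw":1,"dx":0,"dy":0,"dz":-0.03,"twist":0}]}}

```text
clock: 11.1
eef_pos: [0.4843, 0.0371, 0.2224]
tcp_rot: [-180.0, 0.0, 58.6]
contact_force: [-0.7, -0.3, -0.5]
finger_gap: 0.007
grip_force: 0.0
```

Call:
{"method": "jog_arm", "body": {"commands": [{"jaw":1,"dx":0,"dy":0,"dz":-0.03,"twist":0},{"jaw":1,"dx":0,"dy":0,"dz":-0.03,"twist":0},{"jaw":1,"dx":0,"dy":0,"dz":0,"twist":0},{"jaw":1,"dx":0,"dy":0,"dz":0,"twist":0},{"jaw":1,"dx":0,"dy":0,"dz":0,"twist":0}]}}

```text
clock: 11.6
eef_pos: [0.4843, 0.0368, 0.2806]
tcp_rot: [-179.9, 0.0, 58.6]
contact_force: [-0.5, -0.3, -0.7]
finger_gap: 0.003
grip_force: 0.0
```

```bash
python3 -c "
from h import *
rep()
cv2.imwrite('pics/w4.png',read_camera('wrist')[:,:,::-1])"
```

```text
clk 11.60 th 58.6 z 0.2806 p_tool [-25.2 -29.1] mm  F [-0.54 -0.33 -0.67] M [-0.025 -0.084  0.006]  Faxis -0.56 M+pxF 0.015 pxF 0.009 q7 -44
```

View pics/w4.png

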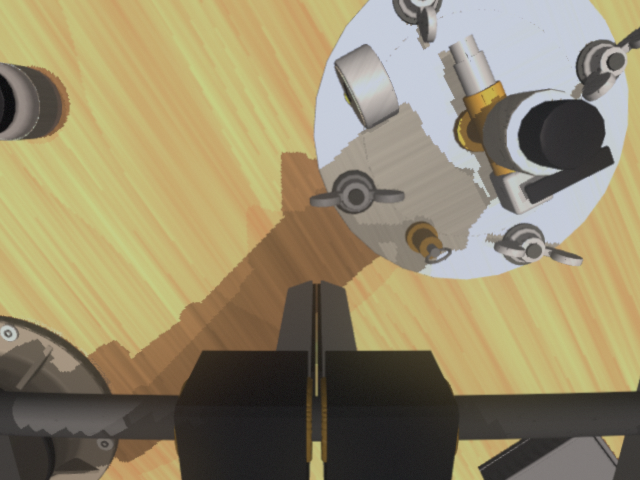

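The nut now lies turned at (355,195). The gauge (365,85), relief valve (428,240) and manifold are unmoved, and the gripper is clear of everything.

```bash
python3 -c "
from bench import close_job
print(close_job())"
```

```text
the job is handed in; nothing more can be done
None
```

I turned the loose wing nut clockwise until it was firm on its washer (about 0.5–0.6 N m while moving), let go and lifted clear, touching nothing else as far as the wrist force and last picture show; the job was handed in at about 12 s.

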